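# Unbar the cedar chest and let its front flap down

### The job

The front flap of the cedar chest is barred by a wooden beam lying in two open-topped brackets. Lift the beam straight up out of both brackets, keeping it level so both ends come clear together, and lay it gently across the chest's flat top, behind the finger notch and about centred along the chest's width. Then hook the flap by its top edge through the notch and bring it all the way down open, leaving the beam lying on top and the toys and paperweight around the chest where they are.

Things in the scene. Friction and masses are not known exactly. Their poses are not given: they have to be found in the camera images.
- chest: Fixed cedar chest, 210 deep (x), 300 wide (y), 195 high. Origin: centre of its underside; x points to its back, y sideways, z up. Its front, at x -105, faces roughly -y of the world: plinth up to z 53, above it two posts at y +-(97 to 150) up to the top. Between the posts the front is set back: flap face at x -60; that space is open above and in front, free for fingers except at the flap's blocks.
- top (a point): Point on the flat top at x 45, y 0, z 195 of the chest's frame, a good place for the beam's underside. The top is flat at z 195 over the posts (x from -105, y +-(97 to 150)) and behind the flap (x from -50). At the back edge a lip 10 high, x 93 to 105. The posts' front edges and the bracket plates end flush with the top.
- notch (a point): Centre of the finger notch at the height of the top: an open cut in the top's front edge right behind the flap, x -50 to 0, y -50 to 50 in the chest's frame; the inside below it is free to 80 below the top. The beam is behind the notch when its centre is beyond x = 10.
- slot_left (a point): Middle of the slot floor of one steel U bracket, open above, at x -121, y 124, z 145 in the chest's frame. Slot 24 wide in x (-133 to -109), bracket 24 wide in y; front leg 6 thick up to z 172; back plate 4 thick on the post's face, flat up to the top at z 195.
- slot_right (a point): The same point of the other bracket, at y -124, alike.
- bar: Locking beam, smooth pale wood (slides easily), loose, eight-sided, 20 across flats, 290 long along its y axis, about 120 g. Origin at its centre. Starts in both brackets, centre near x -121, z 155 in the chest's frame; on the top its centre is at z 205. Grip it at its middle (over 25 free before and behind) or carry it up on two spread fingers leaning 45 degrees under it, against the back plates.
- bar_left (a point): centre of the beam's +y end face
- bar_right (a point): centre of the beam's -y end face
- flap (a joint): Hinge of the front flap, rad: 0 shut (upright), 1.55 fully open (level, out to the front). Hinged along its lower front edge at x -60, z 55 in the chest's frame. Stiff and damped: it stays put up to about 0.4 rad; past 0.5 rad it sinks open by its own weight in a few seconds. While the beam is in its brackets the flap's blocks meet it and the flap cannot open.
- flap_edge (a point): Middle of the flap's top edge, at z 193 when shut; moves with the flap. Flap: cedar board 190 wide, 10 thick, 136 high, about 300 g. Two stop blocks stand out 46 from its front face at y +-(80 to 93), z 140 to 170.
- kendama: bystander: wooden kendama standing on its base cup, 46 diameter at the foot, 185 high, cross cups 72 across; origin under its foot. Leave alone.
- paperweight: bystander: green glass paperweight ball with a flat foot, 80 diameter, 75 high; origin under its foot. Leave alone.
- toy_phone: bystander: red plastic toy phone, base 110 x 90, handset 170 long on top, 80 high; origin under its middle. Leave alone.

How it is judged:
On the way, in this order (a step that is already met when the one before it is completed fails the run):
1. the beam is out of both brackets: both ends above them and level (z of each of bar_left, bar_right in the frame of chest above 0.182 m and angle between bar's own y axis and vertical between 1.45 and 1.69 rad), for 0.1 s.
2. the beam lies across the chest's top behind the notch, with the flap still shut (z of bar in the frame of chest between 0.199 and 0.211 m and x of bar in the frame of chest between 0.008 and 0.09 m and y of bar in the frame of chest between -0.05 and 0.05 m and angle between the y axis of bar and the y axis of chest, either way round below 0.2 rad and linear speed of bar below 0.03 m/s and value of joint flap below 0.25 rad), for 0.3 s.
At the end, for the whole second after the job is handed in: The flap is open to more than 1.45 rad; the beam rests on the chest's flat top, its centre 8 to 90 mm behind the chest's middle line (behind the notch), within 50 mm of centred and 0.2 rad of parallel to the chest's width (z of bar in the frame of chest between 0.199 and 0.211 m and x of bar in the frame of chest between 0.008 and 0.09 m and y of bar in the frame of chest between -0.05 and 0.05 m and angle between the y axis of bar and the y axis of chest, either way round below 0.2 rad and linear speed of bar below 0.03 m/s and value of joint flap above 1.45 rad and angular speed of bar below 0.2 rad/s); the robot touches nothing.
It fails at once if the beam is tipped more than about 0.2 rad out of level (one end out before the other) (angle between bar's own y axis and vertical below 1.36 rad or angle between bar's own y axis and vertical above 1.78 rad).
It fails at once if the beam is dropped or flung (faster than 0.9 m/s) (linear speed of bar above 0.9 m/s).
It fails at once if the kendama, paperweight or toy phone is shifted by more than 30 mm or tipped over (distance of any of kendama, paperweight, toy_phone from where it was at the start of the episode above 0.03 m or angle between any of kendama, paperweight, toy_phone's own z axis and vertical above 0.3 rad).
It also fails if it takes over 66 s, if anything falls off the work surface, if the arm or the gripper's body presses on something with over 40 N, if the wrist force passes 120 N, or if a joint passes its speed limit or range.

### The arm

A 6-joint arm with a two-finger parallel gripper is mounted at the origin on the work surface. World frame = base frame: x ahead of the robot, y to its left, z up, the work surface at z = 0. Lengths are in m, angles in rad, forces in N, time in s.
With the tool pointing down it reaches from about 0.325 to 0.9 m from the base axis. Payload 3.5 kg.
Tool frame: the origin (TCP) lies on the centre line of the jaws, within the pads' length; the fingertips stand 14 mm ahead of it and the grasp point (between the pads) lies 5 mm behind it; z points along the fingers, x is the direction in which the jaws open and shut, and the axes are right-handed (so a half turn about z gives the same grasp; the last joint's range is limited). The gripper opens to 85 mm and grips with 20 to 120 N. Pads are 22 mm wide; open, the fingers measure 114 mm over their backs; the gripper's body (76 mm by 85 mm) begins 54 mm behind the grasp point. The pads swing forward as they close: fully open they stand 13 mm farther back than shut.
Start: joints at [-1.452, 0.276, -0.026, 1.268, 0, 1.467], TCP at [0.137, -0.61, 0.213] pointing down, gripper open.
Joint ranges: [-3.12, 3.12], [-0.85, 1.88], [-1.08, 1.24], [-1.95, 2.15], [-1.57, 1.53], [-3.14, 3.14]. Speed limits (rad/s): [2.57, 2.57, 3.14, 3.14, 3.14, 3.14].

### API

Orientations are given as [roll, pitch, yaw] about the fixed x, y, z axes, in that order (R = Rz(yaw) Ry(pitch) Rx(roll)).
In Python, from workcell import * gives the robot as it stands. The module is installed in compiled form; this text tells all that it offers.
- The arm moves only by the shell command python3 -m crank 'ROWS' [OPENING] [FORCE]. ROWS is JSON, a list of rows, each a list of 4 numbers: the shift along the tool's x, y, z in mm, then the turn about the tool's z in rad. A call has 1 to 20 rows; each row is the pose to reach, as a shift and turn from the pose commanded when the call began, along the tool's axes at that moment; what a row does not reach only later rows make up. A row lasts 1/10 s, in which the tool goes at most 50 mm and 8.59 degrees, less where a joint would pass 70% of its speed; a pose out of reach is approached as far as the arm can. A call with a gripper value outside its range is refused whole. OPENING is the opening in per cent of the stroke, from 0 (shut) to 100 (fully open), set as the call begins (- or left out, the last holds). The fingers move at their own pace and stop on an object; FORCE is the grip in N (left out, the last holds). Time passes only in rows, so rows that repeat a pose let the fingers close. It gives the time, the measured TCP pose, the force and the opening at its end, in the units of the state.
- observe(): the state, without advancing time (a new reading comes with each control period).
- capture(name): name is "side" or "top" or "wrist"; returns a dict with "color" (420x560x3 uint8, red, green, blue), "fovy" (degrees; the focal length in pixels is half the picture's height over the tangent of half this angle, whatever the lens; pixels are square), "cx", "cy" (the principal point, pixels), "R" (3x3) and "t" (3): a world point X has camera coordinates R X + t; the wrist camera has in their place "tool_from_camera" (4x4, takes a point from camera to tool coordinates, whose origin is the TCP and whose axes are the tool frame's). Camera axes: x right, y down, z forward; pixel columns grow to the right and rows downward; lengths in m; the calibration is good to about 2 mm. A picture is of the moment at which its call begins: read the wrist's pose just before it. There is no depth.
- hand_in(): hands the job in, once; it reports no verdict.
The state is a dict: "clock": time; "joint_positions": joint angles; "qd": joint speeds; "joint_efforts": joint torques, N m; "position": TCP position; "tcp_rot": TCP orientation; "contact_force": force on the tool from outside, world axes, zero at the start; "torque": the same for the moment, N m; "gripper_width": finger opening in m.
Only numpy, scipy, OpenCV 4.12 (cv2) and the standard library are available. Lean on these libraries where they do the work, as an engineer would, in place of code of your own. Each camera call takes 0.05 s, during which the arm holds its last target.

## Working session

There is one attempt and no reset: what is moved stays moved. The work goes in short steps, Python scripts to look and compute and a shell command to move; the robot and the scene stay as the last step left them, time stands still between calls to the robot, and variables do not carry over. Pictures are saved under pics/ and viewed, and the job is handed in when it is done.

```bash
mkdir -p pics; ls
cat > h.py <<'E'
import numpy as np, cv2
from workcell import *
def snap(n,f):
    c=capture(n); cv2.imwrite('pics/'+f,c['color'][:,:,::-1]); return c
E
python3 - <<'E'
from h import *
s=observe(); print(s)
for n in ['side','top','wrist']:
    c=snap(n,n+'0.png'); print(n,{k:(np.round(v,4).tolist() if k!='color' else 0) for k,v in c.items()})
E
```

```text
pics
{'clock': 0.0, 'joint_positions': array([-1.45246817e+00,  2.77139726e-01, -2.78994751e-02,  1.26798036e+00,
        2.03275550e-05,  1.46741048e+00]), 'qd': array([-5.91901181e-05, -1.09535885e-04, -1.26037459e-03, -1.40930808e-03,
        4.85520957e-04, -1.66651748e-03]), 'joint_efforts': array([-2.43076196e-03, -4.45511055e+01,  2.95200956e+01,  1.63847452e-02,
       -9.60578996e-05,  9.46162061e-06]), 'position': array([ 0.13734669, -0.60888297,  0.2118468 ]), 'tcp_rot': array([-3.14134299e+00,  2.20926778e-03, -1.34908207e+00]), 'contact_force': array([-0.29620305, -0.61733269, -1.29879809]), 'torque': array([ 0.08270938, -0.01359127, -0.0139869 ]), 'gripper_width': 0.08538599750222672}
side {'color': 0, 'fovy': 54.512, 'cx': 278.8256, 'cy': 207.9413, 'R': [[-0.9662, -0.2567, -0.0222], [-0.1325, 0.5691, -0.8115], [0.2209, -0.7812, -0.5839]], 't': [0.5591, 0.2056, 1.0004]}
top {'color': 0, 'fovy': 45.9031, 'cx': 272.9364, 'cy': 207.8875, 'R': [[0.0218, -0.9997, -0.0074], [-0.9951, -0.021, -0.0963], [0.0962, 0.0094, -0.9953]], 't': [-0.0042, 0.6037, 1.2955]}
wrist {'color': 0, 'fovy': 58.1124, 'cx': 267.6458, 'cy': 213.0316, 'tool_from_camera': [[1.0, 0.0007, 0.0004, 0.0002], [-0.0008, 0.958, 0.2866, -0.0728], [-0.0002, -0.2866, 0.958, -0.1608], [0.0, 0.0, 0.0, 1.0]]}
```

View pics/side0.png

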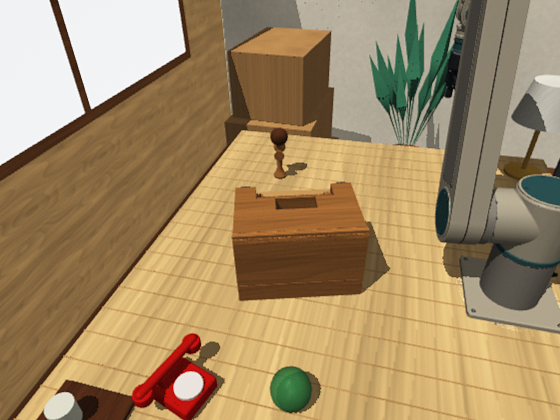

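View pics/top0.png

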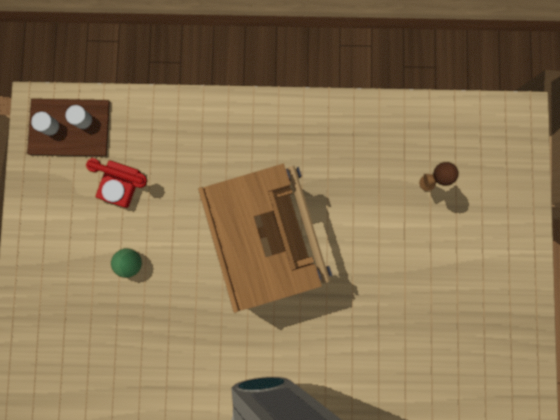

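View pics/wrist0.png

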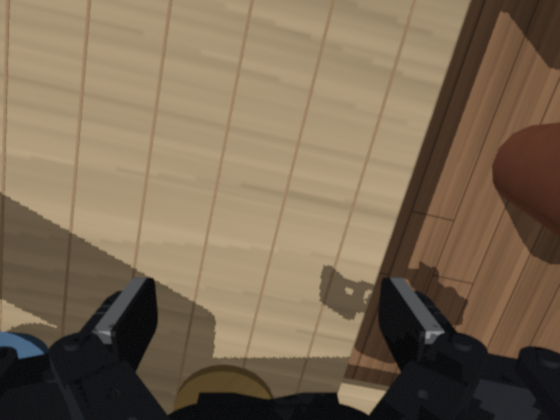

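The side view shows the chest (back towards the camera) around (300,240). The top view shows the chest centred near (262,238) with the beam at about (312,222). The phone, ball and kendama are all well clear. Zooming in.

Run:
```python
import cv2
im=cv2.imread('pics/top0.png')[150:325,185:355]
cv2.imwrite('pics/topz.png',cv2.resize(im,None,fx=3.4,fy=3.4,interpolation=cv2.INTER_CUBIC))
im=cv2.imread('pics/side0.png')[170:305,220:390]
cv2.imwrite('pics/sidez.png',cv2.resize(im,None,fx=4,fy=4,interpolation=cv2.INTER_CUBIC))
```

```text
(no output)
```

View pics/topz.png

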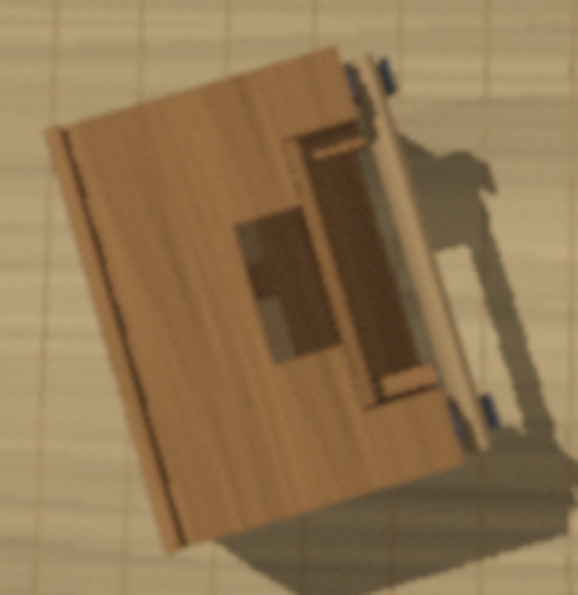

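View pics/sidez.png

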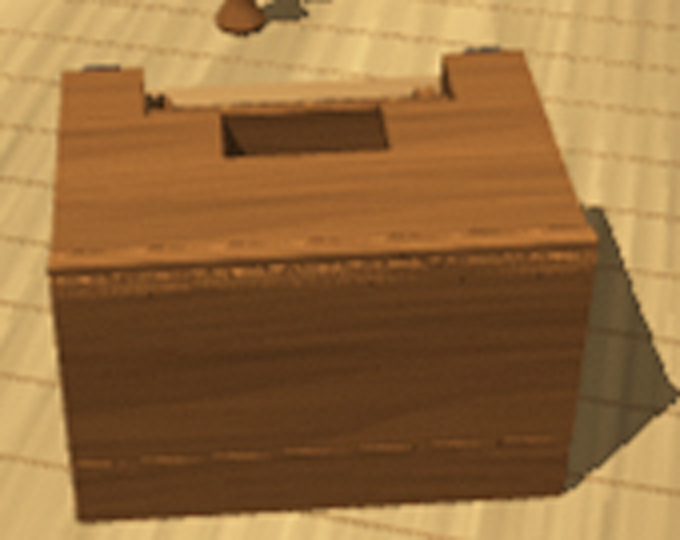

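```bash
cat > fit.py <<'E'
from h import *
import json
from scipy.optimize import least_squares
def K(c):
    f=210/np.tan(np.radians(c['fovy'])/2); return f,c['cx'],c['cy']
def proj(c,X):
    f,cx,cy=K(c); p=X@np.array(c['R']).T+c['t']; return np.c_[cx+f*p[:,0]/p[:,2],cy+f*p[:,1]/p[:,2]]
def w(p,L):
    c,s=np.cos(p[2]),np.sin(p[2]); L=np.array(L)/1000.
    return np.c_[p[0]+c*L[:,0]-s*L[:,1],p[1]+s*L[:,0]+c*L[:,1],L[:,2]]
E
python3 - <<'E'
from fit import *
T=[(45,130,105,-150,205),(172,552,105,150,205),(337,46,-105,-150,195),(465,464,-105,150,195),(235,225,0,-50,195),(302,207,-50,-50,195),(342,342,-50,50,195),(274,362,0,50,195)]
S=[(50,268,105,-150,205),(597,238,105,150,205),(78,520,105,-150,0),(566,493,105,150,0),(63,70,-105,-150,195),(522,50,-105,150,195),(221,114,-50,-50,195),(226,157,0,-50,195),(388,148,0,50,195),(383,107,-50,50,195)]
T=np.array(T,float);S=np.array(S,float)
T[:,:2]=T[:,:2]/3.4+[185,150]; S[:,:2]=S[:,:2]/4+[220,170]
T[:,:2]-=.35;S[:,:2]-=.35
ct=capture('top');cs=capture('side')
def res(p): return np.r_[(proj(ct,w(p,T[:,2:]))-T[:,:2]).ravel(),(proj(cs,w(p,S[:,2:]))-S[:,:2]).ravel()]
r=least_squares(res,[.5,0,1.8],loss='soft_l1'); print(r.x,np.round(res(r.x).reshape(-1,2),1).tolist())
for f,g in((T,ct),(S,cs)):
    q=least_squares(lambda p:(proj(g,w(p,f[:,2:]))-f[:,:2]).ravel(),r.x).x; print(q)
np.save('chest.npy',r.x)
p=r.x
for n,L in dict(barmid=[-121,0,155],top=[45,0,195],notch=[-25,0,195],slotL=[-121,124,145],slotR=[-121,-124,145]).items(): print(n,w(p,[L]).round(4))
s=observe(); print(s['clock'],s['position'],s['tcp_rot'])
E
```

```text
[0.52016618 0.03744394 1.88503736] [[-0.4, -0.3], [-1.5, 1.0], [0.0, -0.6], [0.3, -0.3], [-0.6, 0.1], [0.2, -0.7], [0.9, 0.7], [0.2, 1.1], [-0.6, -0.7], [0.9, -0.4], [-0.1, 1.0], [-0.3, 0.8], [-0.3, -0.1], [0.3, -0.6], [-0.2, -1.0], [-0.4, -0.0], [0.9, 0.1], [-0.5, -1.3]]
[0.5205252  0.03719224 1.88626577]
[0.52000528 0.03778691 1.88473204]
barmid [[ 0.5576 -0.0776  0.155 ]]
top [[0.5063 0.0802 0.195 ]]
notch [[0.5279 0.0137 0.195 ]]
slotL [[ 0.4396 -0.116   0.145 ]]
slotR [[ 0.6755 -0.0393  0.145 ]]
0.25 [ 0.1374323  -0.60930267  0.21243303] [-3.14146483e+00  1.08824425e-03 -1.34904469e+00]
```

```bash
python3 -m crank '[[0,0,-50,-0.15],[0,0,-87,-0.3],[-427,-527,-87,-0.6],[-427,-527,-87,-0.9],[-427,-527,-87,-1.2],[-427,-527,-87,-1.5],[-427,-527,-87,-1.5],[-427,-527,-87,-1.5],[-427,-527,-87,-1.5],[-427,-527,-87,-1.5],[-427,-527,-87,-1.7],[-427,-527,-87,-1.9],[-427,-527,-87,-2.1],[-427,-527,-87,-2.1],[-427,-527,-87,-2.25],[-427,-527,-87,-2.4],[-427,-527,-87,-2.4],[-427,-527,-87,-2.4]]' 55 30
```

```text
clock: 2.05
position: [0.5575, -0.0768, 0.2997]
tcp_rot: [-3.141, 0.001, 1.051]
contact_force: [-1.3, -0.6, 0.5]
gripper_width: 0.0468
```

```bash
python3 -m crank '[[0,0,0,-0.834],[0,0,0,-0.834],[0,0,0,-0.834],[0,0,0,-0.834],[0,0,0,-0.834],[0,0,0,-0.834],[0,0,0,-0.834],[0,0,0,-0.834]]'
python3 - <<'E'
from fit import *
s=observe(); print(s['position'],s['tcp_rot'],s['joint_positions'])
c=snap('wrist','w1.png')
E
```

```text
clock: 2.85
position: [0.557, -0.0782, 0.3001]
tcp_rot: [-3.141, 0.0, 1.881]
contact_force: [0.8, -0.5, 1.1]
gripper_width: 0.0467
[ 0.55702185 -0.07820235  0.30012081] [-3.14145430e+00  1.54100274e-04  1.88086039e+00] [-2.54291539e-01  1.32452056e-01 -2.22524072e-02  1.41612634e+00
 -2.04204179e-04 -5.64355591e-01]
```

View pics/w1.png

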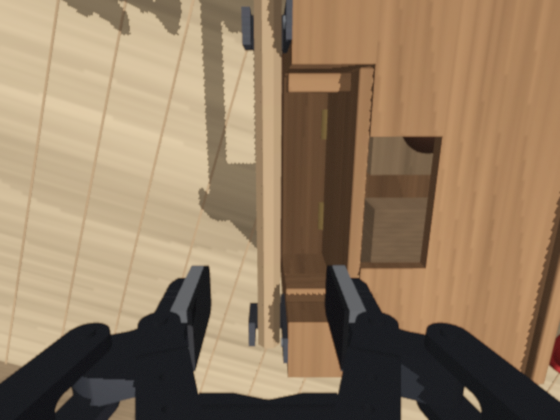

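```bash
cat >> fit.py <<'E'
from scipy.spatial.transform import Rotation as Ro
def wcam(c,s):
    T=np.eye(4);T[:3,:3]=Ro.from_euler('xyz',s['tcp_rot']).as_matrix();T[:3,3]=s['position']
    M=np.linalg.inv(T@np.array(c['tool_from_camera'])); c=dict(c);c['R']=M[:3,:3];c['t']=M[:3,3];return c
E
python3 - <<'E'
from fit import *
p=np.load('chest.npy')
s=observe(); c=wcam(capture('wrist'),s)
im=c['color'][:,:,::-1].copy()
L=[[-131,-145,155],[-111,-145,155],[-117,-145,165],[-125,-145,165],[-117,145,165],[-125,145,165],[-125,0,165],[-117,0,165],[0,-50,195],[0,50,195],[-50,50,195],[-50,-50,195],[-105,-97,195],[-105,97,195]]
q=proj(c,w(p,L)); print(np.c_[L,q.round(0)].astype(int).tolist())
for u in q: cv2.circle(im,(int(u[0]),int(u[1])),2,(0,0,255),-1)
cv2.imwrite('pics/w1o.png',im)
c=capture('top');im=c['color'][:,:,::-1].copy()
q=proj(c,w(p,[[-121,-145,165],[-121,145,165]]));print(q,(q-[185,150])*3.4)
E
```

```text
[[-131, -145, 155, 258, 343], [-111, -145, 155, 279, 342], [-117, -145, 165, 273, 349], [-125, -145, 165, 264, 349], [-117, 145, 165, 273, -7], [-125, 145, 165, 262, -7], [-125, 0, 165, 263, 195], [-117, 0, 165, 273, 195], [0, -50, 195, 426, 268], [0, 50, 195, 443, 135], [-50, 50, 195, 371, 135], [-50, -50, 195, 361, 268], [-105, -97, 195, 288, 322], [-105, 97, 195, 292, 63]]
[[290.56719446 164.99964666]
 [326.3981312  281.07620661]] [[358.92846116  50.99879863]
 [480.75364606 445.65910246]]
```

View pics/w1o.png

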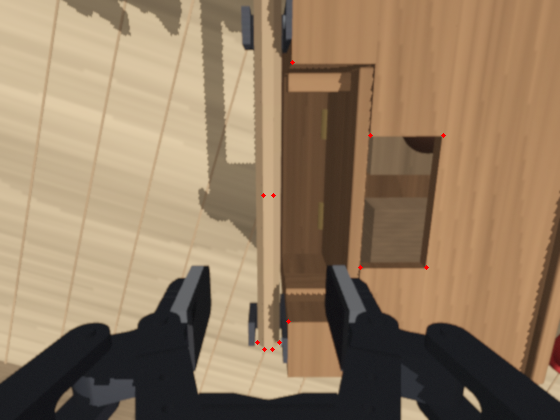

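```bash
python3 -m crank '[[0,0,45,0],[0,0,85,0],[0,0,115,0],[0,0,130,0],[0,0,138,0],[0,0,138,0],[0,0,138,0]]'
python3 - <<'E'
from fit import *
s=observe(); print(s['position'],s['contact_force'])
snap('wrist','w2.png')
E
```

```text
clock: 3.7
position: [0.5585, -0.0774, 0.163]
tcp_rot: [3.14, 0.001, 1.885]
contact_force: [-0.1, -0.5, 0.2]
gripper_width: 0.047
[ 0.55845024 -0.07744432  0.16304986] [-0.11510225 -0.48666191  0.16175212]
```

View pics/w2.png

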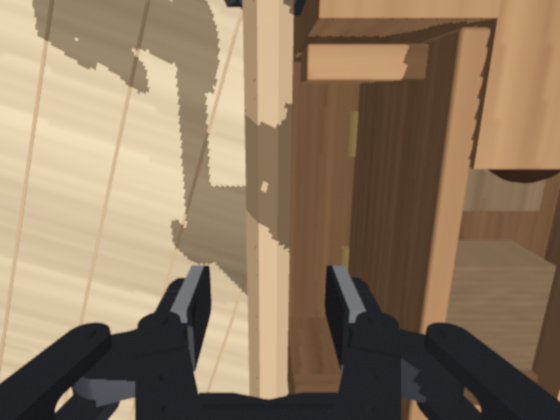

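Beam (column ~270) is centred between the fingers. Closing.

```bash
python3 -m crank '[[0,0,0,0],[0,0,0,0],[0,0,0,0],[0,0,0,0],[0,0,0,0],[0,0,0,0],[0,0,0,0],[0,0,0,0]]' 0 40
```

```text
clock: 4.55
position: [0.5576, -0.0772, 0.162]
tcp_rot: [-3.141, -0.0, 1.885]
contact_force: [-0.6, -0.1, -0.1]
gripper_width: 0.0002
```

Run:
```python
from fit import *
s=observe(); print(s['position'],s['gripper_width'],s['contact_force'])
snap('wrist','w3.png'); snap('top','t3.png')
```

```text
[ 0.55760921 -0.07719218  0.16195274] 0.00015805102657204145 [-0.59508988 -0.06440235 -0.08221179]
```

View pics/w3.png

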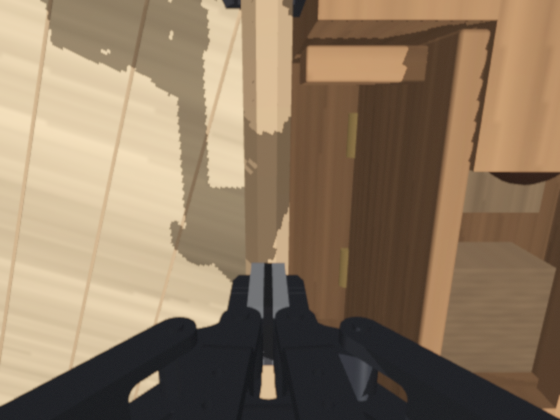

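View pics/t3.png

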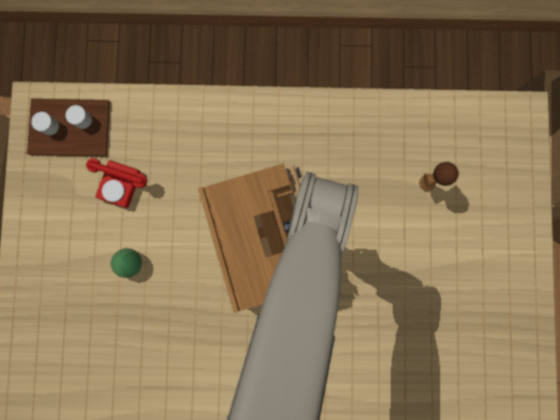

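Run:
```python
from fit import *
p=np.load('chest.npy')
s=observe(); cc=capture('wrist'); M=np.linalg.inv(np.array(cc['tool_from_camera']));c=dict(cc);c['R']=M[:3,:3];c['t']=M[:3,3]
for z in (-.02,-.005,0,.014): print('tool z',z,proj(c,np.array([[0,-.011,z],[0,.011,z]])).round(0).tolist())
c=wcam(cc,s)
L=[[-131,40,155],[-111,40,155],[-125,40,165],[-117,40,165],[-131,100,155],[-111,100,155]]
q=proj(c,w(p,L));print(q.round(0).tolist())
im=cc['color'][:,:,::-1][200:,170:370]
cv2.imwrite('pics/w3z.png',cv2.resize(im,None,fx=2.7,fy=2.7))
```

```text
tool z -0.02 [[268.0, 260.0], [268.0, 309.0]]
tool z -0.005 [[268.0, 247.0], [268.0, 291.0]]
tool z 0 [[268.0, 242.0], [268.0, 286.0]]
tool z 0.014 [[268.0, 232.0], [268.0, 273.0]]
[[245.0, 176.0], [289.0, 176.0], [258.0, 181.0], [277.0, 181.0], [243.0, 30.0], [292.0, 30.0]]
```

View pics/w3z.png

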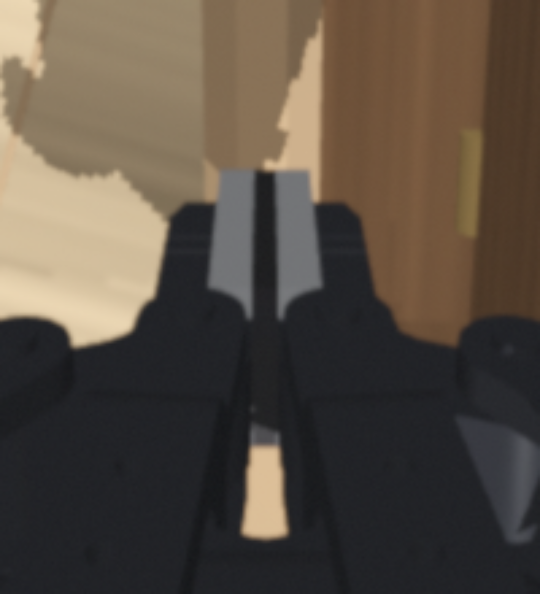

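The picture shows the fingers shut above the beam. The pad tips are at row 263, but tips 14 mm ahead of the TCP should appear near row 232. The beam's own edges reproject correctly. So the tips seem to be about 22 mm *behind* the reported TCP, roughly 36 mm shorter than stated. I'll check this with a gentle touch on the beam with the fingers shut.

```bash
python3 -m crank '[[0,0,5,0],[0,0,10,0],[0,0,13,0],[0,0,14,0],[0,0,14,0]]'; for i in 1; do python3 -m crank '[[0,0,1,0],[0,0,2,0],[0,0,2,0]]'; done
```

```text
clock: 5.2
position: [0.5573, -0.0772, 0.1476]
tcp_rot: [-3.141, -0.0, 1.885]
contact_force: [-0.3, -0.4, -0.1]
gripper_width: -0.0001
clock: 5.5
position: [0.5579, -0.0773, 0.1467]
tcp_rot: [3.141, 0.001, 1.885]
contact_force: [-1.5, 0.4, 4.0]
gripper_width: 0.0001
```

```bash
python3 -m crank '[[0,0,1,0],[0,0,2,0],[0,0,2,0]]'
```

```text
clock: 5.8
position: [0.5586, -0.0777, 0.1467]
tcp_rot: [3.139, 0.002, 1.885]
contact_force: [-2.5, 0.8, 12.1]
gripper_width: 0.0001
```

```bash
python3 -m crank '[[0,0,1,0],[0,0,2,0],[0,0,2,0]]'
```

```text
clock: 6.1
position: [0.5594, -0.0781, 0.1466]
tcp_rot: [3.138, 0.004, 1.885]
contact_force: [-5.4, 0.2, 19.1]
gripper_width: -0.0002
```

Contact came at reported z = 0.147 on the beam's top at 0.165, so the tips are 18 mm behind the reported TCP when shut. I'll use this offset instead of the stated one. Next: back off, open, go down properly and grip.

```bash
python3 -m crank '[[0,0,-20,0],[0,0,-40,0],[0,0,-40,0],[0,0,-40,0],[0,0,-40,0],[0,0,-40,0],[0,0,-20,0],[0,0,0,0],[0,0,10,0],[0,0,14,0],[0,0,14,0],[0,0,14,0]]' 55 40
python3 - <<'E'
from fit import *
snap('wrist','w4.png')
E
```

```text
clock: 7.3
position: [0.5582, -0.0774, 0.1287]
tcp_rot: [3.141, 0.001, 1.885]
contact_force: [-0.7, -0.0, -0.1]
gripper_width: 0.0467
```

View pics/w4.png

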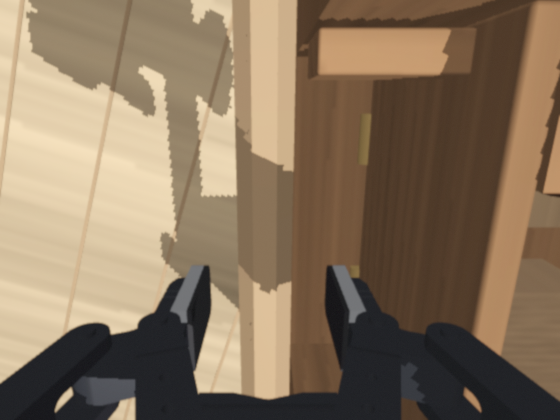

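Beam (columns 240–293) lies between the pads at 210 and 326. Closing.

```bash
python3 -m crank '[[0,0,0,0],[0,0,0,0],[0,0,0,0],[0,0,0,0],[0,0,0,0],[0,0,0,0]]' 0 40
```

```text
clock: 7.95
position: [0.5584, -0.0774, 0.1289]
tcp_rot: [3.14, 0.001, 1.885]
contact_force: [-0.1, -0.0, 4.7]
gripper_width: 0.0185
```

```bash
python3 -m crank '[[0,0,0,0],[0,0,0,0],[0,0,0,0],[0,0,5,0],[0,0,5,0],[0,0,5,0]]' 55; python3 -m crank '[[0,0,0,0],[0,0,0,0],[0,0,0,0],[0,0,0,0],[0,0,0,0],[0,0,0,0]]' 0 40
```

```text
clock: 8.55
position: [0.5572, -0.0771, 0.1225]
tcp_rot: [-3.141, -0.001, 1.885]
contact_force: [-0.9, -0.1, -0.3]
gripper_width: 0.0471
clock: 9.15
position: [0.5578, -0.0773, 0.1232]
tcp_rot: [3.141, 0.0, 1.885]
contact_force: [0.3, -0.0, 1.2]
gripper_width: 0.0191
```

```bash
python3 -m crank '[[0,0,0,0],[0,0,0,0],[0,0,0,0],[0,0,3,0],[0,0,3,0],[0,0,3,0]]' 55; python3 -m crank '[[0,0,0,0],[0,0,0,0],[0,0,0,0],[0,0,0,0],[0,0,0,0],[0,0,0,0]]' 0 40
python3 - <<'E'
from fit import *
snap('wrist','w5.png')
E
```

```text
clock: 9.75
position: [0.5574, -0.0772, 0.1197]
tcp_rot: [-3.141, -0.0, 1.885]
contact_force: [-0.1, -0.2, 0.1]
gripper_width: 0.0473
clock: 10.35
position: [0.5578, -0.0773, 0.1202]
tcp_rot: [3.141, 0.0, 1.885]
contact_force: [0.2, 0.5, 0.6]
gripper_width: 0.0193
```

View pics/w5.png

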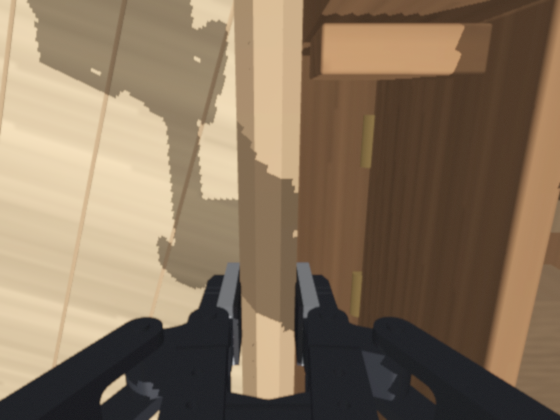

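```bash
python3 -m crank '[[0,0,0,0],[0,0,-2,0],[0,0,-5,0],[0,0,-8,0],[0,0,-10,0],[0,0,-10,0]]' 0 60
python3 - <<'E'
from fit import *
snap('wrist','w6.png');snap('side','s6.png')
E
```

```text
clock: 11.0
position: [0.5579, -0.0773, 0.1304]
tcp_rot: [3.141, 0.0, 1.885]
contact_force: [-0.7, -0.0, -0.9]
gripper_width: 0.0186
```

View pics/w6.png

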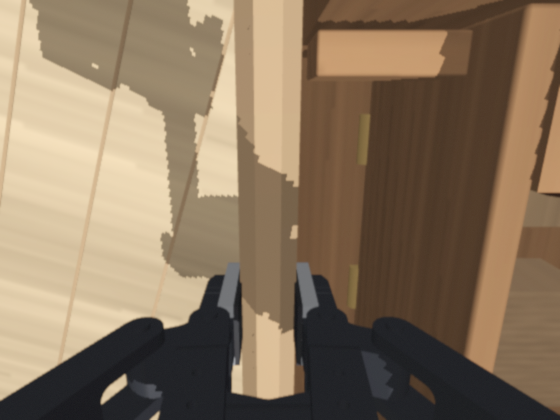

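View pics/s6.png

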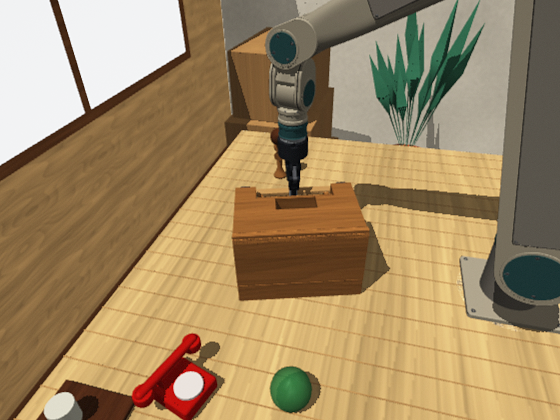

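The beam has risen with the gripper: same width in the image (237–303) and about 1 N of load. Lifting the rest of the way.

```bash
python3 -m crank '[[0,0,-6,0],[0,0,-14,0],[0,0,-24,0],[0,0,-34,0],[0,0,-44,0],[0,0,-54,0],[0,0,-64,0],[0,0,-72,0],[0,0,-78,0],[0,0,-80,0],[0,0,-80,0],[0,0,-80,0]]'
python3 - <<'E'
from fit import *
snap('wrist','w7.png');snap('side','s7.png')
E
```

```text
clock: 12.3
position: [0.5573, -0.0771, 0.2095]
tcp_rot: [-3.141, -0.001, 1.885]
contact_force: [-0.4, -0.6, -0.6]
gripper_width: 0.0188
```

View pics/w7.png

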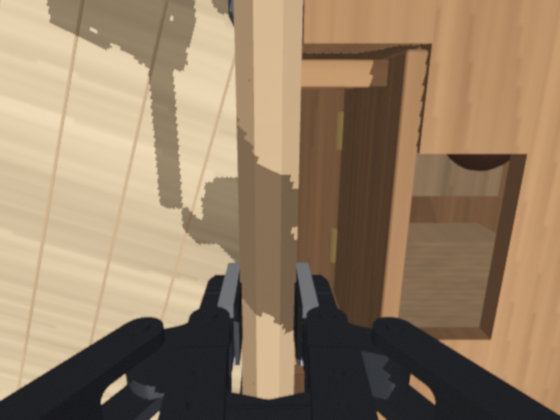

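View pics/s7.png

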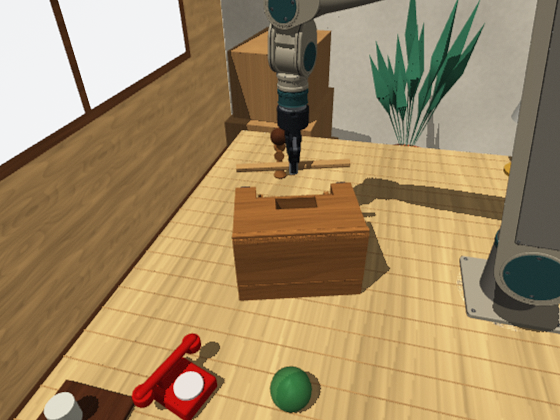

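Beam is out, level in the side view ((237,168) to (350,163), in line with the chest's edges). Moving back over the top.

```bash
python3 -m crank '[[6,0,0,0],[18,0,0,0],[36,0,0,0],[56,0,0,0],[76,0,0,0],[96,0,0,0],[116,0,0,0],[136,0,0,0],[152,0,0,0],[162,0,0,0],[166,0,0,0],[166,0,0,0],[166,0,4,0],[166,0,12,0],[166,0,20,0],[166,0,26,0],[166,0,30,0],[166,0,30,0],[166,0,30,0]]'
python3 - <<'E'
from fit import *
snap('wrist','w8.png');snap('side','s8.png')
E
```

```text
clock: 14.3
position: [0.5064, 0.0806, 0.18]
tcp_rot: [-3.142, -0.0, 1.885]
contact_force: [-0.3, 0.2, -1.4]
gripper_width: 0.0185
```

View pics/w8.png

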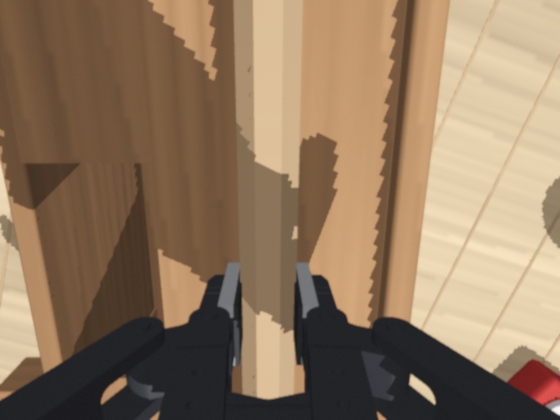

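View pics/s8.png

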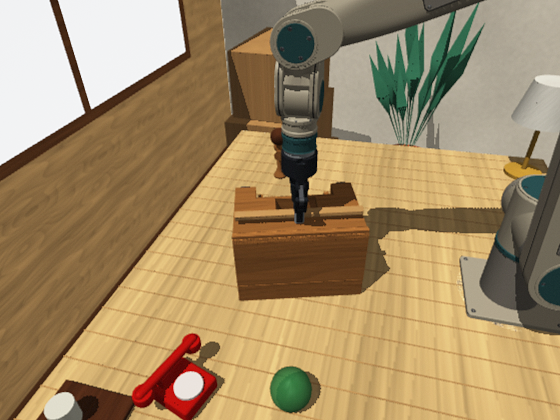

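Beam is level above the top. The wrist view puts it between the notch (left) and the lip (right, column ~400). Lowering gently until it touches.

```bash
python3 -m crank '[[0,0,2,0],[0,0,4,0],[0,0,6,0],[0,0,7,0],[0,0,7,0],[0,0,7,0]]'; python3 -m crank '[[0,0,1,0],[0,0,2,0],[0,0,2,0]]'
```

```text
clock: 15.0
position: [0.5068, 0.0807, 0.1769]
tcp_rot: [3.139, 0.001, 1.885]
contact_force: [-6.5, -0.0, 17.8]
gripper_width: 0.0187
clock: 15.3
position: [0.5069, 0.0807, 0.1769]
tcp_rot: [3.139, 0.001, 1.885]
contact_force: [-11.2, -1.2, 27.2]
gripper_width: 0.0185
```

Contact came about 6 mm before the beam should be down, so the tips are touching the top and the beam's underside is ~6 mm up. I'll take the pressure off, cut the grip force, then open a little at a time so the beam slides down between the pads.

```bash
python3 -m crank '[[0,0,-2,0],[0,0,-5,0],[0,0,-5,0],[0,0,-5,0]]' 0 20; python3 -m crank '[[0,0,0,0],[0,0,0,0],[0,0,0,0]]' 23 20;  python3 -m crank '[[0,0,0,0],[0,0,0,0],[0,0,0,0]]' 24 20
python3 - <<'E'
from fit import *
snap('wrist','w9.png');snap('side','s9.png')
E
```

```text
clock: 15.7
position: [0.5071, 0.0807, 0.177]
tcp_rot: [3.14, 0.0, 1.885]
contact_force: [-1.4, -0.0, 6.6]
gripper_width: 0.0184
clock: 16.0
position: [0.5071, 0.0807, 0.1769]
tcp_rot: [3.14, 0.0, 1.885]
contact_force: [-1.2, 0.0, 6.8]
gripper_width: 0.0196
clock: 16.3
position: [0.5072, 0.0806, 0.1769]
tcp_rot: [3.14, 0.001, 1.885]
contact_force: [-2.0, -0.4, 5.3]
gripper_width: 0.0205
```

View pics/w9.png

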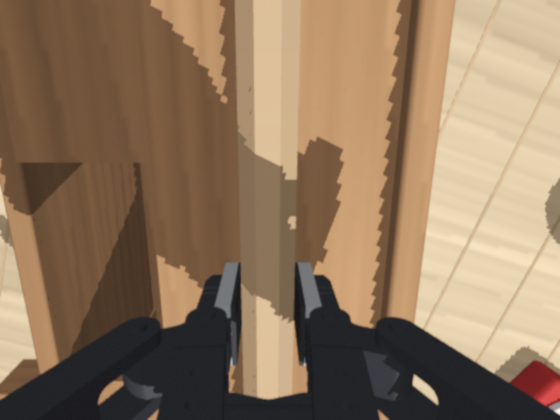

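```bash
python3 -m crank '[[0,0,0,0],[0,0,0,0]]' 25 20;  python3 -m crank '[[0,0,0,0],[0,0,0,0]]' 27 20; python3 -m crank '[[0,0,0,0],[0,0,0,0],[0,0,0,0]]' 35 20
python3 - <<'E'
from fit import *
snap('wrist','w10.png');snap('side','s10.png')
E
```

```text
clock: 16.6
position: [0.5073, 0.0804, 0.1768]
tcp_rot: [3.14, 0.001, 1.885]
contact_force: [0.6, -0.2, 6.1]
gripper_width: 0.0217
clock: 16.8
position: [0.5074, 0.0802, 0.1767]
tcp_rot: [3.14, 0.002, 1.885]
contact_force: [-0.6, -1.2, 5.4]
gripper_width: 0.0228
clock: 17.1
position: [0.5071, 0.0805, 0.1763]
tcp_rot: [3.14, 0.001, 1.885]
contact_force: [1.3, -0.7, 3.6]
gripper_width: 0.03
```

View pics/w10.png

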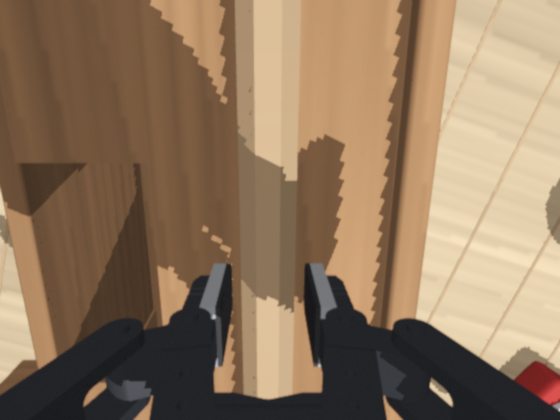

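View pics/s10.png

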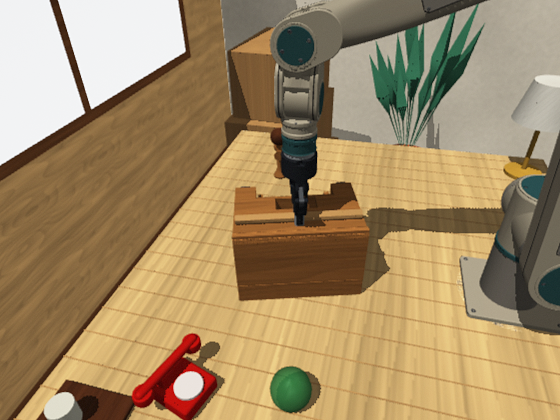

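```bash
python3 -m crank '[[0,0,-4,0],[0,0,-12,0],[0,0,-25,0],[0,0,-50,0],[0,0,-80,0],[0,0,-80,0],[-40,0,-80,0],[-70,0,-80,0],[-70,0,-80,0],[-70,0,-80,0]]'; python3 -m crank '[[0,0,0,0],[0,0,0,0],[0,0,0,0],[0,0,0,0]]' 0 60
python3 - <<'E'
from fit import *
p=np.load('chest.npy')
s=observe();c=snap('wrist','w11.png');snap('side','s11.png');print(s['position'],s['tcp_rot'])
print(proj(wcam(c,s),w(p,[[35,0,205],[55,0,205],[-50,50,195],[0,50,195],[-50,-50,195],[0,-50,195],[35,145,205],[35,-145,205]])).round().tolist())
print(proj(capture('side'),w(p,[[45,-145,205],[45,145,205]])).round().tolist())
R=Ro.from_euler('xyz',s['tcp_rot']).as_matrix()
print('to notch, tool axes mm',R.T@(w(p,[[-25,0,195]])[0]-s['position'])*1000)
E
```

```text
clock: 18.2
position: [0.5276, 0.0139, 0.2558]
tcp_rot: [-3.141, -0.001, 1.884]
contact_force: [-0.5, 0.4, 0.7]
gripper_width: 0.0299
clock: 18.6
position: [0.5278, 0.0146, 0.256]
tcp_rot: [-3.142, -0.0, 1.886]
contact_force: [-0.2, 0.0, 0.7]
gripper_width: 0.0001
[0.52776622 0.01464588 0.256025  ] [-3.14157209e+00 -1.02419770e-04  1.88592164e+00]
[[368.0, 229.0], [401.0, 229.0], [223.0, 141.0], [310.0, 141.0], [228.0, 296.0], [304.0, 296.0], [391.0, -56.0], [352.0, 424.0]]
[[235.0, 219.0], [361.0, 213.0]]
to notch, tool axes mm [-0.9752894  -0.18072028 61.0249032 ]
```

View pics/w11.png

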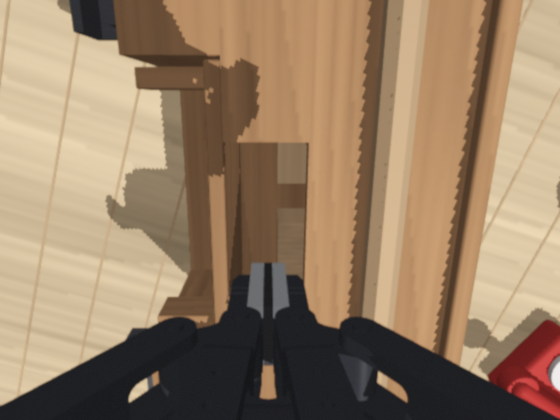

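View pics/s11.png

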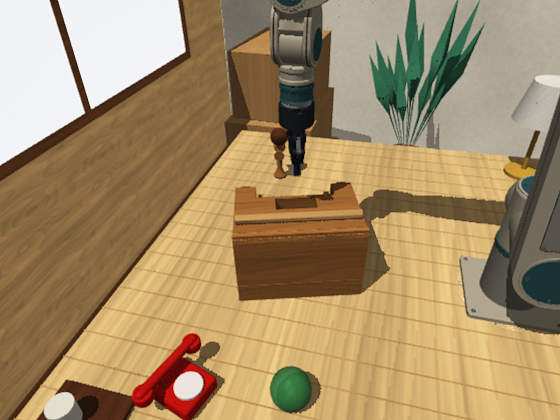

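The beam is lying where predicted: the computed side-view ends are (235,219) and (361,213), and that is where it appears. The shut fingers are above the notch. Going in.

```bash
python3 -m crank '[[0,0,30,0],[0,0,60,0],[0,0,85,0],[0,0,100,0],[0,0,108,0],[0,0,108,0],[0,0,108,0]]'; python3 -m crank '[[-5,0,0,0],[-10,0,0,0],[-15,0,0,0],[-20,0,2,0],[-25,0,3,0],[-30,0,4,0],[-30,0,4,0]]'
python3 - <<'E'
from fit import *
snap('wrist','w12.png')
E
```

```text
clock: 19.45
position: [0.5286, 0.014, 0.1488]
tcp_rot: [3.14, 0.0, 1.885]
contact_force: [0.3, 0.7, 0.2]
gripper_width: 0.0002
clock: 20.15
position: [0.5374, -0.0153, 0.1437]
tcp_rot: [-3.141, 0.001, 1.884]
contact_force: [0.4, -0.3, 0.4]
gripper_width: 0.0002
```

View pics/w12.png

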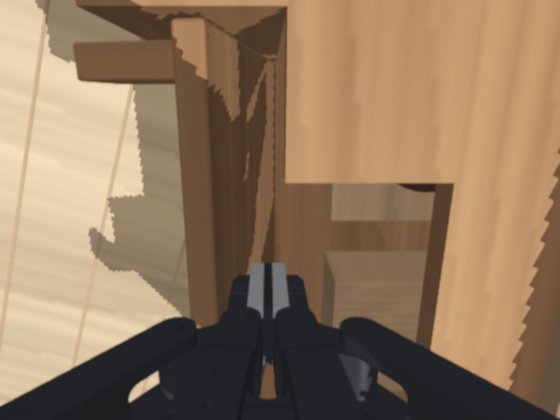

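The flap has come forward with the fingers, its edge now at columns 175–205. Continuing the pull.

```bash
python3 -m crank '[[-6,0,1,0],[-12,0,2,0],[-18,0,4,0],[-24,0,6,0],[-30,0,8,0],[-36,0,10,0],[-42,0,12,0],[-48,0,14,0],[-54,0,16,0],[-60,0,18,0],[-66,0,20,0],[-72,0,20,0],[-72,0,20,0]]'
python3 - <<'E'
from fit import *
snap('wrist','w13.png')
E
```

```text
clock: 21.5
position: [0.5599, -0.0837, 0.124]
tcp_rot: [3.141, 0.0, 1.884]
contact_force: [1.1, 0.2, 1.4]
gripper_width: -0.0002
```

View pics/w13.png

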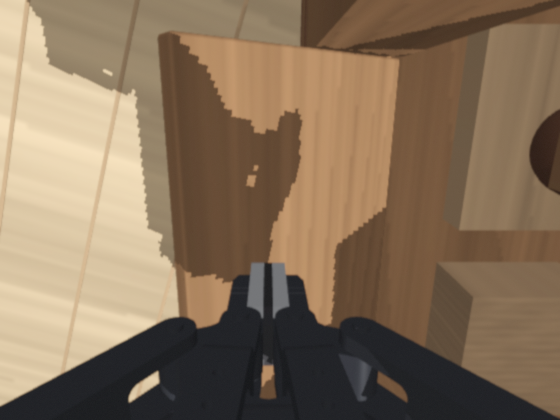

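The flap is past 0.6 rad. Letting it sink by itself for two seconds.

```bash
python3 -m crank '[[0,0,0,0],[0,0,0,0],[0,0,0,0],[0,0,0,0],[0,0,0,0],[0,0,0,0],[0,0,0,0],[0,0,0,0],[0,0,0,0],[0,0,0,0],[0,0,0,0],[0,0,0,0],[0,0,0,0],[0,0,0,0],[0,0,0,0],[0,0,0,0],[0,0,0,0],[0,0,0,0],[0,0,0,0],[0,0,0,0]]'
python3 -m crank '[[0,0,0,0],[0,0,0,0],[0,0,0,0],[0,0,0,0],[0,0,0,0],[0,0,0,0],[0,0,0,0],[0,0,0,0],[0,0,0,0],[0,0,0,0],[0,0,-50,0],[0,0,-100,0],[0,0,-120,0],[0,0,-120,0]]'
python3 - <<'E'
from fit import *
p=np.load('chest.npy')
s=observe();c=snap('wrist','w14.png')
for th in (1.3,1.45,1.55):
    e=[-60-138*np.sin(th)+10*np.cos(th),0,55+138*np.cos(th)+10*np.sin(th)]
    print(th,proj(wcam(c,s),w(p,[[e[0],95,e[2]],[e[0],0,e[2]],[e[0],-95,e[2]]])).round().tolist())
E
```

```text
clock: 23.55
position: [0.5595, -0.0829, 0.124]
tcp_rot: [3.142, -0.0, 1.885]
contact_force: [-0.0, -1.3, -0.5]
gripper_width: 0.0
clock: 24.95
position: [0.5625, -0.0837, 0.249]
tcp_rot: [3.134, 0.005, 1.885]
contact_force: [1.0, -0.1, 0.1]
gripper_width: -0.0003
1.3 [[187.0, 64.0], [194.0, 186.0], [200.0, 289.0]]
1.45 [[186.0, 66.0], [193.0, 181.0], [198.0, 278.0]]
1.55 [[187.0, 68.0], [193.0, 178.0], [199.0, 272.0]]
```

View pics/w14.png

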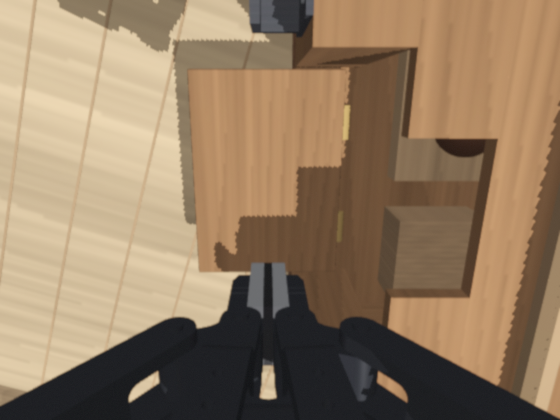

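The flap's corners at (190,69) and (199,271) match the 1.55 rad prediction ((187,68), (199,272)). Moving clear and taking last pictures.

```bash
python3 -m crank '[[-40,0,-40,0],[-80,0,-80,0],[-120,0,-80,0],[-160,0,-80,0],[-200,0,-80,0],[-200,0,-80,0],[-200,0,-80,0],[-200,0,-80,0]]'
python3 - <<'E'
from fit import *
p=np.load('chest.npy')
c=snap('top','t15.png');d=snap('side','s15.png')
L=[[45,-145,215],[45,145,215],[-198,-95,65],[-198,95,65]]
print(proj(c,w(p,L)).round(1).tolist(),proj(d,w(p,L)).round(1).tolist())
a=cv2.imread('pics/t15.png')[150:330,185:385];cv2.imwrite('pics/t15z.png',cv2.resize(a,None,fx=3,fy=3,interpolation=cv2.INTER_CUBIC))
E
```

```text
clock: 25.8
position: [0.6205, -0.272, 0.3225]
tcp_rot: [-3.14, -0.002, 1.885]
contact_force: [-0.4, -0.7, -0.4]
gripper_width: 0.0003
[[222.4, 181.6], [258.2, 303.6], [323.3, 181.7], [345.3, 251.6]] [[234.4, 215.4], [361.9, 209.0], [258.5, 206.1], [322.4, 203.0]]
```

View pics/t15z.png

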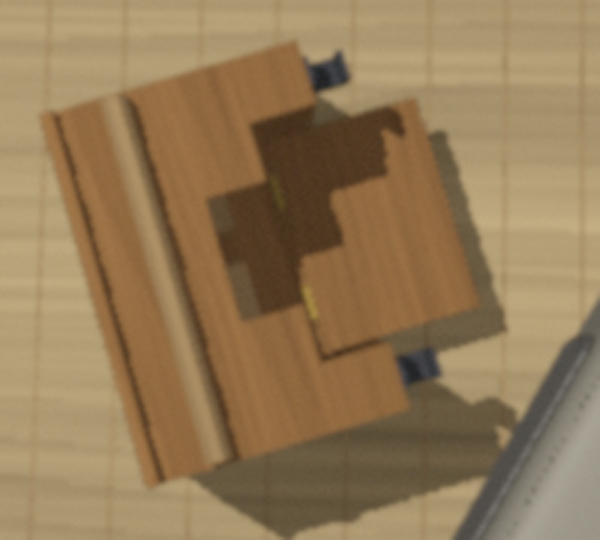

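View pics/s15.png

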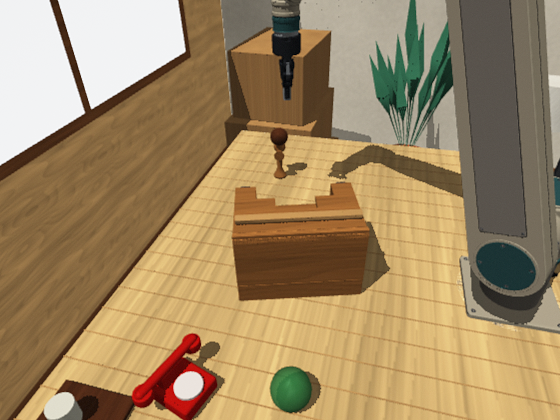

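The top view shows the beam's ends at about (224,182) and (258,304), and the flap's outer corners at about (323,183) and (344,252). All are within 2 px of the predictions. The toys and paperweight are where they were, and nothing touches the robot.

```bash
python3 -c "
from workcell import *
print(hand_in())"
```

```text
the job is handed in; nothing more can be done
None
```

The beam now lies on the chest's top behind the notch, the flap is fully open, and I handed the job in with the clock at about 26 s of the 66 s allowed. `hand_in()` gives no verdict.

**What I did:** I located the chest in the top and side pictures and gripped the beam at its middle. I lifted it level out of both brackets and laid it at chest x ≈ 45 mm, y ≈ 0. Then I hooked the flap through the notch with shut fingers, pulled it past about 0.6 rad and let it sink open.

**Last checks:** In the final pictures the beam's ends and the flap's corners matched the expected positions (beam at x 45 mm, flap at 1.55 rad) to within about 2 to 3 pixels. The kendama, paperweight and phone looked unmoved, and the arm was clear with only noise on the force reading.

**What disagreed or went less than ideally:**
- **Fingertip position:** The tips turned out to be about 18 mm behind the reported TCP, not 14 mm ahead as stated. My first grip therefore closed on air above the beam. I corrected this with a light touch on the beam, which reached about 19 N.
- **Laying the beam down:** The fingertips met the top before the beam did, with up to 27 N at the wrist. The beam was then about 6 mm up, so I opened the jaws in small steps to let it slide down.

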